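Start the hold-down screw of the board inspection jig

ROBOT

A 6-joint arm with a two-finger parallel gripper is mounted at the origin on the work surface. World frame = base frame: x ahead of the robot, y to its left, z up, the work surface at z = 0. Lengths are in m, angles in rad, forces in N, time in s.
With the tool pointing down it reaches from about 0.35 to 0.725 m from the base axis. Payload 6 kg.
Tool frame: the origin (TCP) lies midway between the tips of the shut fingers; the grasp point (between the pads) lies 19 mm behind it; z points along the fingers, y is the direction in which the jaws open and shut (so a half turn about z gives the same grasp; the last joint's range is limited). The gripper opens to 85 mm and grips with 20 to 120 N. Pads are 22 mm wide; open, the fingers measure 114 mm over their backs; the gripper's body (76 mm by 85 mm) begins 54 mm behind the grasp point. The pads swing forward as they close: fully open they stand 13 mm farther back than shut.
Start: joints at [-1.009, 0.04, 0.085, 0, -1.615, -0.334], TCP at [0.136, -0.584, 0.231] pointing down, gripper open.
Joint ranges: [-2.56, 2.56], [-1.29, 2.01], [-1.08, 1.49], [-3.29, 1.98], [-2.81, -0.18], [-2.99, 2.99]. Speed limits (rad/s): [2.57, 2.57, 3.01, 3.14, 3.14, 3.14].

INTERFACE

Orientations are given as a unit quaternion [x, y, z, w].
In Python, from station import telemetry, vision, manip gives the robot as it stands.
- The arm moves only by the tool arm_command, never from a script. Its argument "plan" is a list of rows, each a list of 3 entries, a list of its own where there are three numbers: the shift along the tool's x, y, z in m, then the turn, a rotation vector about the tool's x, y, z in degrees, then the opening in per cent of the stroke, from 0 (shut) to 100 (fully open). A call has 1 to 8 rows; each row shifts and turns the commanded pose from where the row before left it, along the tool's axes as they then stand; what a row does not reach is not made up. A row lasts 1/10 s, in which the tool goes at most 50 mm and 8.59 degrees, less where a joint would pass 70% of its speed; a pose out of reach is approached as far as the arm can. A call with a gripper value outside its range is refused whole. The fingers move at their own pace and stop on an object; "squeeze" is the grip in N (left out, the last holds). Time passes only in rows, so rows that do not move let the fingers close. It gives the time, the measured TCP pose, the force and the opening at its end, in the units of the state.
- telemetry.observe(): the state, without advancing time (a new reading comes with each control period).
- vision.camera(name): name is "scene" or "top" or "wrist"; returns a dict with "frame" (384x512x3 uint8, red, green, blue), "z_map" (384x512 float32, m along the optical axis (not along the pixel's ray), 0 where there is no reading), "fx", "fy", "cx", "cy" (pixels), "world_from_camera" (4x4, takes a point from camera to world coordinates). Camera axes: x right, y down, z forward; pixel columns grow to the right and rows downward; lengths in m; the calibration is good to about 2 mm. The wrist camera is an equidistant fisheye: a pixel r from the principal point sees the ray r / f radians off the axis. A picture is of the moment at which its call begins.
- manip.close_job(): hands the job in, once; it reports no verdict.
The state is a dict: "clock": time; "joints": joint angles; "joint_velocities": joint speeds; "effort": joint torques, N m; "eef_pos": TCP position; "orientation": TCP orientation; "force": force on the tool from outside, world axes, zero at the start; "ft_torque": the same for the moment, N m; "gripper_width": finger opening in m.
Only numpy, scipy, OpenCV 4.12 (cv2) and the standard library are available. Lean on these libraries where they do the work, as an engineer would, in place of code of your own. Each camera call takes 0.05 s, during which the arm holds its last target. There are 200 camera calls.

TASK

Get the hold-down screw of the inspection jig started cleanly in its thread. First turn the black clamp knob clockwise until it is fully tight, so that the sliding bridge is locked where it stands. Then take the spinning grip of the crank, turn the screw backward (anticlockwise) only until you feel it drop into the thread, turn it forward (clockwise) one full turn from there, and finish still gripping the crank handle so that the screw stays there; leave the other things on the bench alone.

Things in the scene. Friction and masses are not known exactly. Their poses are not given: they have to be found in the camera images.
- jig: Aluminium jig fixed to the bench: bed 200 (its x) x 400 (its y) x 12 mm with a steel rail along y and three tan circuit boards. Origin: centre of the bed's underside. An aluminium C-shaped bridge on the rail carries the clamp knob at its -y end and the crank screw at its +y end, which overhangs to the jig's +x. Unlocked, the bridge slides along y against only 3 N.
- lock_grip (a point): Point on the vertical axis of the clamp knob, at the height to grip it (about 116 mm above the bench), 7 mm below its top. The knob is a black plastic bar 46 mm long, 14 mm thick and 32 mm high, on a 48 mm disc, standing on a 60 x 64 mm pedestal.
- lock (a joint): Turn of the clamp knob, rad, growing clockwise seen from above. 0 = loose, its bar lying along the jig's x; at 1.4 it meets its stop and the bridge is locked (the clamp bites from about 0.6). It starts between 0 and 0.3. Turning takes 0.18 to 0.3 N m; it stays where it is left.
- boss_top (a point): Centre of the top face of the steel threaded boss (50 mm across) on the bridge, about 126 mm above the bench: it lies on the vertical axis of the screw and moves with the bridge. From here the knob axis lies 75 mm towards the jig's -x and 135 mm towards its -y.
- handle: Black cylindrical spinning grip of the crank, 24 mm across, 36 mm high, axis vertical, 50 mm from the screw axis. Origin: its centre, 209 to 216 mm above the bench. It spins on its steel pin and floats on it 10 mm down and 19 mm up (soft spring, 100 N/m), so the screw can rise and drop while the hand moves level. The pin tops out 22 mm above the grip; the crank arm (18 mm wide) lies 11 mm below.
- crank (a joint): Turn of crank and screw, rad, growing clockwise seen from above (forward, right-hand thread). At 0 the crank arm points from the screw axis along the jig's +x, at pi/2 along its -y. It starts between 1.6 and 4.2. Where the thread drops differs every time: between -0.7 and 0.5. It turns against 0.04 N m and stays where it is left.
- spindle (a joint): Height of the screw, m, growing upward; 0 = the crest of the thread start. The thread pitch is 8 mm, single start: turned backward the screw climbs slowly to 0, then drops by 8 mm at once under its own weight; turned forward it goes down 8 mm a turn. One turn after the drop it stands at -0.016. The screw cannot go below -0.020.
- sorter: Bystander: clear plastic compartment box without lid, 160 x 200 x 35 mm, loose on the bench to the robot's left. Origin: centre of its underside.
- tray: Bystander: empty white plastic tray, 170 x 220 x 30 mm, loose on the bench to the robot's right. Origin: centre of its underside.
- loupe: Bystander: black loupe, 38 mm across and 40 mm high, standing on the bench beyond the jig, left of centre. Origin: centre of its underside.

How it is judged:
On the way, in this order (a step that is already met when the one before it is completed fails the run):
1. the clamp knob is turned clockwise to tight (beyond 1.15 rad), before the screw has dropped (value of joint lock above 1.15 rad), for 0.2 s.
2. the screw, turned backward, has dropped off the crest of the thread start (value of joint crank below 0.75 rad and value of joint spindle below -0.0062 m), for 0.1 s.
3. the screw is one turn (give or take 60 degrees) forward of the drop (value of joint spindle between -0.0174 and -0.0146 m and value of joint crank above 4.6 rad), for 0.2 s.
At the end, for the whole second after the job is handed in: The clamp knob is tight (beyond 1.15 rad of 1.4), the bridge stands within 20 mm of where it was, the screw stands one turn past its drop (height -16 mm within 1.4 mm, that is about 60 degrees either way) and is still, and the fingers hold the crank's grip with at least 3 N (all of step 3 and value of joint lock above 1.15 rad and value of joint crank below 7.9 rad and velocity of joint crank between -0.1 and 0.1 rad/s and contact force between handle and the fingers above 3 N and distance of boss_top from where it was at the start of the episode below 0.02 m); the arm keeps its last pose, push and grip.
It fails at once if the bridge is shoved along its rail by more than 20 mm (distance of boss_top from where it was at the start of the episode above 0.02 m).
It fails at once if the compartment box, the tray or the loupe is pushed by more than 30 mm (distance of any of sorter, tray, loupe from where it was at the start of the episode above 0.03 m).
It also fails if it takes over 72 s, if anything falls off the work surface, if the arm or the gripper's body presses on something with over 40 N, if the wrist force passes 120 N, or if a joint passes its speed limit or range.

## Working session

There is one attempt and no reset: what is moved stays moved. The work goes in short steps, Python scripts to look and compute and a tool call to move; the robot and the scene stay as the last step left them, time stands still between calls to the robot, and variables do not carry over. Pictures are saved under pics/ and viewed, about 8 in all and at most 12, crops included, and the job is handed in when it is done.

Besides the shell and the picture viewer there is one more tool, called after ">>>" as name(argument=value, ...), one argument or row to a line, values as JSON. arm_command: Moves the arm, as the interface text tells. Its arguments: {"type":"object","properties":{"plan":{"type":"array"},"squeeze":{"type":"number"}},"required":["plan"]}

```bash
ls; mkdir -p pics; python3 - <<'E'
from station import telemetry, vision
import cv2, numpy as np
s=telemetry.observe(); print(s)
for n in ("scene","top"):
    c=vision.camera(n); cv2.imwrite(f"pics/{n}0.png",cv2.resize(c["frame"][...,::-1],(800,600)))
    np.savez(f"{n}0.npz",**c); print(n,c["fx"],c["cx"],c["cy"],c["world_from_camera"].round(3).tolist())
E
```

```text
pics
{'clock': 0.0, 'joints': array([-1.00929318e+00,  4.07858439e-02,  8.37766739e-02, -4.61324655e-04,
       -1.61549898e+00, -3.33643431e-01]), 'joint_velocities': array([ 1.70877603e-03, -3.77601073e-05,  3.42091496e-04,  1.99589956e-04,
       -7.97923281e-04,  7.32347012e-04]), 'effort': array([-6.74916955e-04, -3.68201315e+01,  3.47423887e+01,  6.93228185e+00,
       -5.25143871e-03, -1.88055856e-05]), 'eef_pos': array([ 0.13550157, -0.58415041,  0.23027525]), 'orientation': array([-1.13693551e-01,  9.93515471e-01,  8.71332783e-04, -1.62677776e-04]), 'force': array([0.2131083 , 0.07843187, 0.28089641]), 'ft_torque': array([-0.01261029,  0.03554419,  0.03549037]), 'gripper_width': 0.08523479861557354}
scene 379.51308615232176 256.2006729910843 195.3048421291188 [[-0.504, 0.546, -0.669, 1.352], [0.864, 0.32, -0.39, 0.44], [0.001, -0.775, -0.632, 0.858], [0.0, 0.0, 0.0, 1.0]]
top 362.5072167946652 254.1406059073251 192.21586331941376 [[0.023, -0.984, 0.175, 0.347], [-1.0, -0.022, 0.006, -0.007], [-0.002, -0.175, -0.985, 1.479], [0.0, 0.0, 0.0, 1.0]]
```

View pics/top0.png

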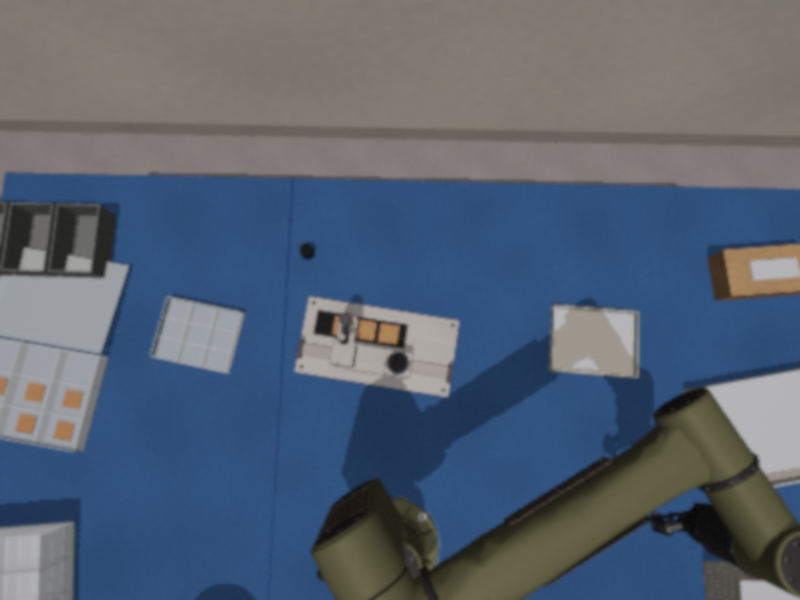

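View pics/scene0.png

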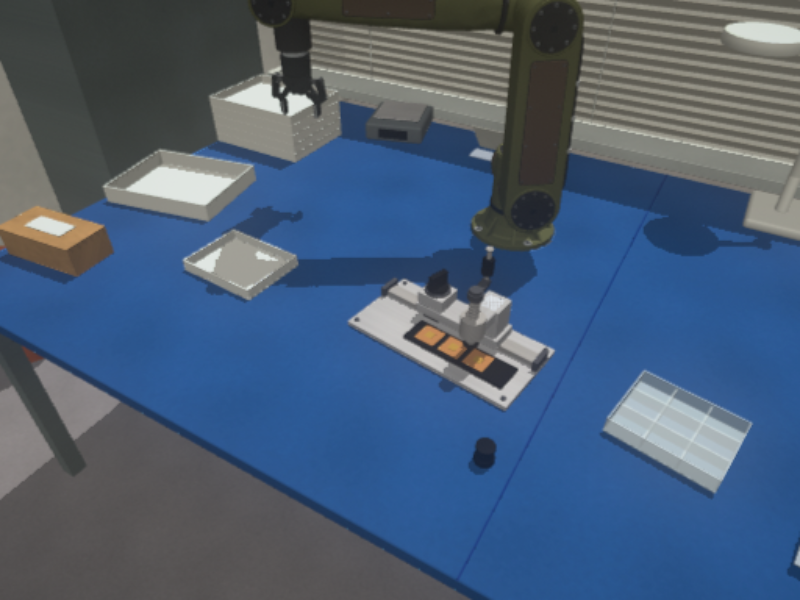

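The top view shows the jig (corners at about (309,297), (459,320), (447,396) and (295,372)), with the knob at (398,362) and the boss and crank near (345,325). In the scene view the knob is at (438,283), the boss at (477,318) and the black grip at (488,262). I'll look at enlarged crops next.

```bash
cat > h.py <<'E'
import numpy as np
def ray(c,u,v):
    T=c["world_from_camera"]; d=T[:3,:3]@np.array([(u-c["cx"])/c["fx"],(v-c["cy"])/c["fy"],1]); return T[:3,3],d
def at_z(c,u,v,z):
    o,d=ray(c,u,v); return (o+d*(z-o[2])/d[2])
def proj(c,p):
    T=c["world_from_camera"]; q=T[:3,:3].T@(np.asarray(p)-T[:3,3]); return c["fx"]*q[0]/q[2]+c["cx"],c["fy"]*q[1]/q[2]+c["cy"]
E
python3 - <<'E'
import numpy as np,cv2
from h import *
t=np.load("top0.npz"); s=np.load("scene0.npz")
a=t["frame"][180:265,180:300]; b=s["frame"][150:265,215:365]
A=cv2.resize(a[...,::-1],None,fx=5,fy=5,interpolation=2);B=cv2.resize(b[...,::-1],None,fx=5,fy=5,interpolation=2)
cv2.imwrite("pics/tc.png",A);cv2.imwrite("pics/sc.png",B)
k=512/800
C=[at_z(t,u*k,v*k,.012) for u,v in((309,297),(459,320),(447,396),(295,372))]
print(np.round(C,3)); 
# world heights from depth in scene: points z>0.19 and z in .1-.13 near jig
for n,c in(("t",t),("s",s)):
    Z=c["z_map"]; v,u=np.nonzero(Z>0); z=Z[v,u]
    P=np.c_[(u-c["cx"])/c["fx"]*z,(v-c["cy"])/c["fy"]*z,z]@c["world_from_camera"][:3,:3].T+c["world_from_camera"][:3,3]
    m=(P[:,0]>.35)&(P[:,0]<.65)&(abs(P[:,1])<.25)
    for lo,hi in((.08,.1),(.1,.115),(.115,.135),(.15,.185),(.185,.25)):
        q=P[m&(P[:,2]>lo)&(P[:,2]<hi)]
        if len(q): print(n,lo,len(q),np.median(q,0).round(3),q.min(0).round(3),q.max(0).round(3))
E
```

```text
[[ 0.612  0.235  0.012]
 [ 0.56  -0.161  0.012]
 [ 0.363 -0.131  0.012]
 [ 0.415  0.261  0.012]]
t 0.08 163 [0.439 0.003 0.089] [ 0.41  -0.032  0.08 ] [0.523 0.152 0.099]
t 0.1 142 [0.462 0.123 0.113] [ 0.428 -0.009  0.1  ] [0.539 0.16  0.115]
t 0.115 219 [0.462 0.113 0.119] [ 0.419 -0.016  0.115] [0.555 0.16  0.13 ]
t 0.15 42 [0.517 0.117 0.182] [0.492 0.105 0.173] [0.547 0.135 0.185]
t 0.185 81 [0.523 0.119 0.192] [0.471 0.105 0.185] [0.546 0.131 0.246]
s 0.08 280 [0.466 0.106 0.09 ] [ 0.419 -0.027  0.08 ] [0.56  0.166 0.1  ]
s 0.1 282 [0.474 0.139 0.112] [ 0.427 -0.009  0.1  ] [0.561 0.167 0.115]
s 0.115 283 [0.519 0.127 0.121] [ 0.419 -0.01   0.115] [0.562 0.165 0.135]
s 0.15 126 [0.54  0.128 0.178] [0.482 0.111 0.15 ] [0.551 0.141 0.185]
s 0.185 174 [0.494 0.126 0.207] [0.475 0.111 0.185] [0.549 0.139 0.249]
```

View pics/tc.png

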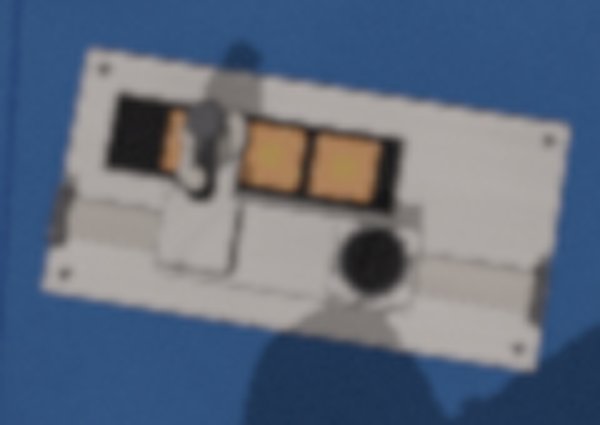

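View pics/sc.png

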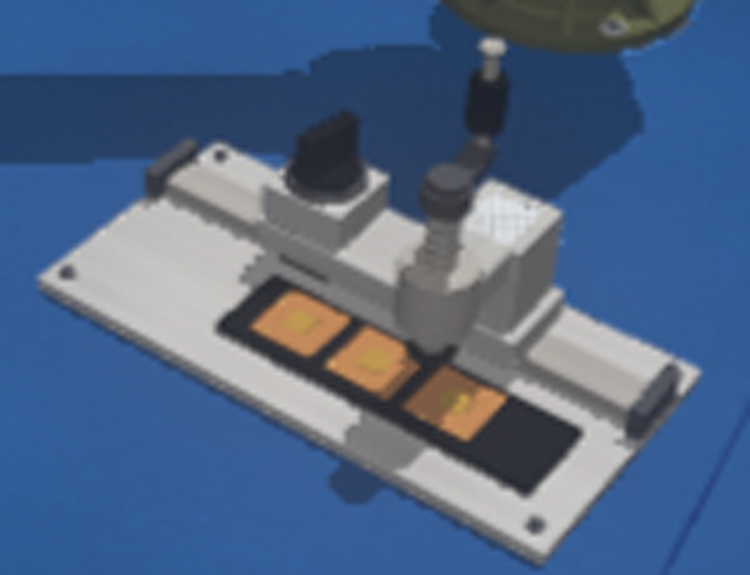

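Knob disc in the top crop at (373,260), grip at (487,103) in the scene crop, screw head at (447,185). The crank arm points toward the robot, roughly the jig's -x.

```bash
python3 - <<'E'
import numpy as np
from h import *
t=np.load("top0.npz"); s=np.load("scene0.npz")
T=lambda u,v,z: at_z(t,u/5+180-.4,v/5+180-.4,z).round(4)
S=lambda u,v,z: at_z(s,u/5+215-.4,v/5+150-.4,z).round(4)
print("knob disc top",T(373,260,.093), "scene disc",S(327,178,.091))
print("knob bar top ends scene",S(302,147,.123),S(348,118,.123))
print("head scene",S(447,180,.195),"top",T(208,117,.195))
print("boss scene top",S(440,272,.126))
print("handle scene",S(487,103,.2125),"pin top",S(491,44,.249),"top view pin",T(201,187,.249),T(201,187,.215))
yaw=-0.131;R=np.array([[np.cos(yaw),-np.sin(yaw)],[np.sin(yaw),np.cos(yaw)]])
print("boss->knob offset",R@[-.075,-.135])
for n,c in(("t",t),("s",s)):
    Z=c["z_map"]; v,u=np.nonzero(Z>0); z=Z[v,u]
    P=np.c_[(u-c["cx"])/c["fx"]*z,(v-c["cy"])/c["fy"]*z,z]@c["world_from_camera"][:3,:3].T+c["world_from_camera"][:3,3]
    m=(P[:,0]>.40)&(P[:,0]<.6)&(P[:,1]>-.06)&(P[:,1]<.04)&(P[:,2]>.108)
    q=P[m]; print(n,"knob bar",len(q),q.mean(0).round(4)); w,V=np.linalg.eigh(np.cov(q[:,:2].T)); print(w,V[:,1])
    m=(P[:,0]>.44)&(P[:,0]<.52)&(P[:,1]>.08)&(P[:,1]<.18)&(P[:,2]>.195); q=P[m]; print(n,"grip",len(q),q.mean(0).round(4),np.ptp(q,axis=0).round(3))
E
```

```text
knob disc top [ 0.4413 -0.0019  0.093 ] scene disc [0.4544 0.008  0.091 ]
knob bar top ends scene [ 0.4709 -0.0031  0.123 ] [0.4273 0.008  0.123 ]
head scene [0.543  0.1265 0.195 ] top [0.5337 0.1182 0.195 ]
boss scene top [0.5424 0.1278 0.126 ]
handle scene [0.4853 0.124  0.2125] pin top [0.4792 0.1201 0.249 ] top view pin [0.4776 0.1158 0.249 ] [0.4812 0.1192 0.215 ]
boss->knob offset [-0.09199184 -0.12404637]
t knob bar 46 [ 0.4398 -0.0031  0.1223]
[1.60396065e-05 1.77657991e-04] [-0.93710823  0.34903891]
t grip 43 [0.4806 0.1178 0.2333] [0.023 0.023 0.054]
s knob bar 71 [0.4447 0.0036 0.1181]
[1.84574790e-05 1.93675614e-04] [-0.93235468  0.36154495]
s grip 125 [0.4894 0.1259 0.2227] [0.023 0.022 0.057]
```

Estimates in the world frame: jig yaw is about -7.5°, the knob is at (0.442, -0.002) with its bar at -20° (lock about 0.22), the screw axis is at (0.534, 0.121) and the grip at (0.482, 0.120), so the crank is at about 3.0. I'll move over the knob now.

>>> arm_command(
  plan=[
    [[-0.03,0.035,0],[0,0,0],100],
    [[-0.03,0.035,0],[0,0,0],100],
    [[-0.03,0.035,0],[0,0,0],100],
    [[-0.03,0.035,0],[0,0,0],100],
    [[-0.03,0.035,0],[0,0,0],100],
    [[-0.03,0.035,0],[0,0,0],100],
    [[-0.03,0.035,0],[0,0,0],100],
    [[-0.03,0.035,0],[0,0,0],100],
  ],
)

```text
clock: 0.9
eef_pos: [0.3063, -0.2558, 0.2311]
orientation: [-0.113, 0.994, 0.0, 0.0]
force: [1.4, -0.2, 0.8]
gripper_width: 0.0851
```

>>> arm_command(
  plan=[
    [[-0.03,0.035,0],[0,0,0],100],
    [[-0.03,0.035,0],[0,0,0],100],
    [[-0.03,0.035,0],[0,0,0],100],
    [[-0.03,0.035,0],[0,0,0],100],
    [[-0.03,0.035,0],[0,0,0],100],
    [[-0.03,0.035,0],[0,0,0],100],
    [[-0.03,0.035,0],[0,0,0],100],
    [[-0.03,0.035,0],[0,0,0],100],
  ],
)

```text
clock: 1.7
eef_pos: [0.477, 0.0715, 0.2311]
orientation: [-0.114, 0.993, 0.0, -0.0]
force: [1.6, -0.1, 1.4]
gripper_width: 0.0853
```

>>> arm_command(
  plan=[
    [[0,0,0],[0,0,-8.5],100],
    [[0,0,0],[0,0,-8.5],100],
    [[0,0,0],[0,0,-8.5],100],
    [[0,0,0],[0,0,-8.5],100],
    [[0,0,0],[0,0,-8.5],100],
    [[0,0,0],[0,0,-8.5],100],
    [[0,0,0],[0,0,-8.5],100],
    [[0,0,0],[0,0,-8.5],100],
  ],
)

```text
clock: 2.5
eef_pos: [0.4764, 0.0695, 0.2309]
orientation: [-0.652, 0.758, 0.0, -0.0]
force: [0.5, 1.0, 0.1]
gripper_width: 0.0853
```

I ran one call too many and overshot the knob. The forces stay near zero, so nothing was touched. I'll go back and finish the rotation.

>>> arm_command(
  plan=[
    [[0.038,0.0115,0],[0,0,0],100],
    [[0.038,0.0115,0],[0,0,0],100],
    [[0,0,0],[0,0,-8.5],100],
    [[0,0,0],[0,0,-8.5],100],
    [[0,0,0],[0,0,-8.5],100],
    [[0,0,0],[0,0,-8.5],100],
    [[0,0,0],[0,0,-8.5],100],
    [[0,0,0],[0,0,-8.5],100],
  ],
)

```text
clock: 3.3
eef_pos: [0.4419, -0.002, 0.2309]
orientation: [0.915, -0.404, -0.0, 0.0]
force: [-0.8, -0.1, 0.5]
gripper_width: 0.0852
```

>>> arm_command(
  plan=[
    [[0,0,0.02],[0,0,-8.5],100],
    [[0,0,0.02],[0,0,-8.5],100],
    [[0,0,0.02],[0,0,-8.5],100],
    [[0,0,0],[0,0,-2],100],
    [[0,0,0],[0,0,0],100],
  ],
)

```text
clock: 3.8
eef_pos: [0.4417, -0.0022, 0.1705]
orientation: [0.984, -0.177, -0.001, 0.0]
force: [-0.9, -0.0, 0.2]
gripper_width: 0.0855
```

```bash
python3 - <<'E'
from station import telemetry, vision
import cv2, numpy as np
c=vision.camera("wrist"); np.savez("w1.npz",**c); cv2.imwrite("pics/w1.png",cv2.resize(c["frame"][...,::-1],(800,600)))
s=telemetry.observe(); print(s["joints"].round(3),s["eef_pos"],s["orientation"],c["fx"],c["cx"],c["cy"],c["world_from_camera"].round(3).tolist())
E
```

```text
[ 0.456 -0.399 -0.407 -0.    -1.563  0.757] [ 0.44200697 -0.00211238  0.17115928] [ 9.84025447e-01 -1.78027751e-01 -1.64525977e-04  1.07258197e-04] 297.3186396354542 255.55444497365056 193.31671317135897 [[-0.349, -0.889, -0.296, 0.518], [-0.937, 0.332, 0.109, -0.029], [0.001, 0.316, -0.949, 0.313], [0.0, 0.0, 0.0, 1.0]]
```

View pics/w1.png

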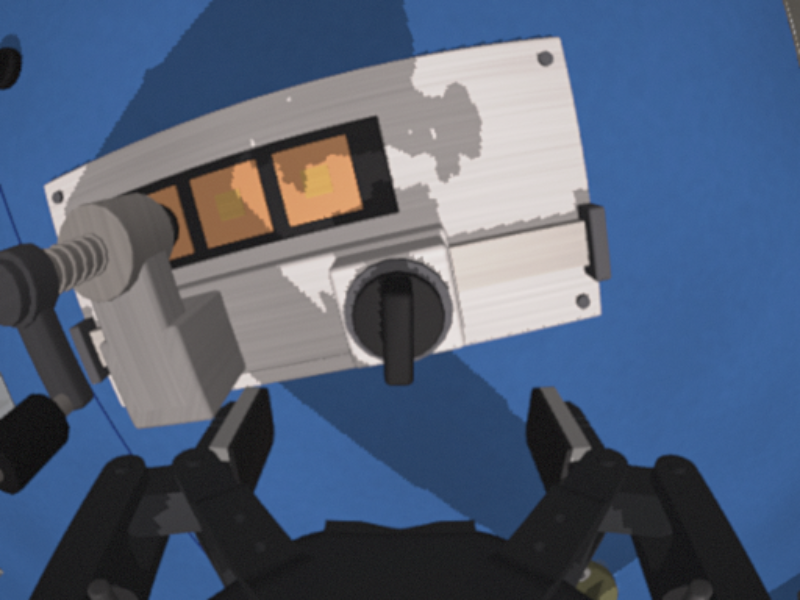

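The wrist picture shows the knob at (398,320) centred between the fingers with its bar vertical in the picture, square to the jaws. The crank grip is at (25,450). I'll check the knob's position along the bar, and the screw and grip positions.

```bash
cat >> h.py <<'E'
def fish(c,u,v,z,k=512/800):
    x=u*k-.2-c["cx"]; y=v*k-.2-c["cy"]; r=np.hypot(x,y); th=r/c["fx"]; d=np.array([np.sin(th)*x/r,np.sin(th)*y/r,np.cos(th)])
    T=c["world_from_camera"]; d=T[:3,:3]@d; o=T[:3,3]; return (o+d*(z-o[2])/d[2]).round(4)
E
python3 - <<'E'
import numpy as np
from h import *
w=np.load("w1.npz")
print("disc l/r/back",fish(w,345,312,.091),fish(w,452,312,.091),fish(w,398,258,.091))
print("bar ends", fish(w,398,273,.123),fish(w,399,358,.123),fish(w,399,383,.1))
print("boss top rim c",fish(w,100,255,.126))
print("hub",fish(w,20,287,.19),"grip mid",fish(w,33,445,.2125))
E
```

```text
disc l/r/back [0.4533 0.0239 0.091 ] [ 0.4342 -0.0271  0.091 ] [ 0.4701 -0.0112  0.091 ]
bar ends [ 0.4709 -0.0115  0.123 ] [0.4337 0.0019 0.123 ] [0.4101 0.0107 0.1   ]
boss top rim c [0.5315 0.1175 0.126 ]
hub [0.5322 0.1098 0.19  ] grip mid [0.4819 0.121  0.2125]
```

>>> arm_command(
  plan=[
    [[0.004,0,0.025],[0,0,0],100],
    [[0,0,0.025],[0,0,0],100],
    [[0,0,0.015],[0,0,0],100],
    [[0,0,0.007],[0,0,0],100],
    [[0,0,0],[0,0,0],10],
    [[0,0,0],[0,0,0],10],
    [[0,0,0],[0,0,0],10],
    [[0,0,0],[0,0,0],5],
  ],
  squeeze=60,
)

```text
clock: 4.65
eef_pos: [0.4463, -0.0033, 0.1002]
orientation: [0.984, -0.178, 0.001, -0.0]
force: [0.1, -0.3, -0.5]
gripper_width: 0.0282
```

>>> arm_command(
  plan=[
    [[0,0,0],[0,0,0],0],
    [[0,0,0],[0,0,0],0],
    [[0,0,0],[0,0,0],0],
    [[0,0,0],[0,0,0],0],
    [[0,0,0],[0,0,0],0],
  ],
)

```text
clock: 5.15
eef_pos: [0.4462, -0.0033, 0.1001]
orientation: [0.984, -0.177, 0.001, -0.0]
force: [-1.1, 0.7, 5.3]
gripper_width: 0.0127
```

>>> arm_command(
  plan=[
    [[0,0,0],[0,0,6],0],
    [[0,0,0],[0,0,6],0],
    [[0,0,0],[0,0,6],0],
    [[0,0,0],[0,0,6],0],
    [[0,0,0],[0,0,6],0],
    [[0,0,0],[0,0,6],0],
    [[0,0,0],[0,0,6],0],
    [[0,0,0],[0,0,6],0],
  ],
)

```text
clock: 5.95
eef_pos: [0.4436, -0.0055, 0.1]
orientation: [0.826, -0.564, -0.001, 0.003]
force: [-15.7, -4.8, 13.2]
gripper_width: 0.0126
```

```bash
python3 - <<'E'
from station import telemetry
s=telemetry.observe(); print(s["joints"].round(3),s["force"],s["ft_torque"])
E
```

```text
[ 0.448 -0.373 -0.518  0.002 -1.433 -0.076] [-15.73284231  -4.78480301  13.24025033] [-1.47308674  5.19188109  0.34616356]
```

>>> arm_command(
  plan=[
    [[0,0.002,-0.0005],[0,0,3],0],
    [[0,0.002,-0.0005],[0,0,3],0],
    [[0,0,0],[0,0,3],0],
    [[0,0,0],[0,0,3],0],
    [[0,0,0],[0,0,3],0],
    [[0,0,0],[0,0,3],0],
    [[0,0,0],[0,0,0],0],
  ],
)

```text
clock: 6.65
eef_pos: [0.4417, -0.0059, 0.1001]
orientation: [0.728, -0.685, 0.0, 0.001]
force: [-1.7, -5.4, 2.5]
gripper_width: 0.0124
```

```bash
python3 - <<'E'
from station import telemetry
import numpy as np
s=telemetry.observe(); q=s["orientation"]; print(s["joints"].round(3),s["force"],s["ft_torque"],2*np.degrees(np.arctan2(q[1],q[0])))
E
```

```text
[ 4.490e-01 -3.840e-01 -5.260e-01  1.000e-03 -1.431e+00 -3.880e-01] [-1.7453418  -5.37057161  2.4895559 ] [-1.72063917  0.28677402 -0.00283172] -86.50409702455867
```

>>> arm_command(
  plan=[
    [[0,0,0],[0,0,3],0],
    [[0,0,0],[0,0,2],0],
    [[0,0,0],[0,0,0],0],
    [[0,0,0],[0,0,0],0],
  ],
)

```text
clock: 7.05
eef_pos: [0.4414, -0.0059, 0.1001]
orientation: [-0.699, 0.715, -0.0, -0.002]
force: [-2.5, -4.9, 2.4]
gripper_width: 0.0129
```

```bash
python3 - <<'E'
from station import telemetry
import numpy as np
s=telemetry.observe(); q=s["orientation"]; print(s["force"],s["ft_torque"],2*np.degrees(np.arctan2(q[1],q[0])))
E
```

```text
[-2.46512868 -4.89416177  2.4139934 ] [-1.79419227  0.77384882  1.17860512] 268.7201538440852
```

The moment of 1.18 N m at the stop means the knob is tight. I'll release it and rise, turning the jaws by 90°.

>>> arm_command(
  plan=[
    [[0,0,0],[0,0,0],60],
    [[0,0,0],[0,0,0],60],
    [[0,0,0],[0,0,0],60],
    [[0,0,0],[0,0,0],60],
    [[0,0,-0.045],[0,0,0],80],
    [[0,0,-0.045],[0,0,0],80],
    [[0,0,-0.045],[0,0,0],80],
    [[0,0,-0.045],[0,0,0],80],
  ],
)

```text
clock: 7.85
eef_pos: [0.4419, -0.0048, 0.2822]
orientation: [-0.698, 0.716, 0.0, 0.0]
force: [1.3, 0.5, 0.8]
gripper_width: 0.0684
```

>>> arm_command(
  plan=[
    [[0,0,0],[0,0,-8.5],80],
    [[0,0,0],[0,0,-8.5],80],
    [[0,0,0],[0,0,-8.5],80],
    [[0,0,0],[0,0,-8.5],80],
    [[0,0,0],[0,0,-8.5],80],
    [[0,0,0],[0,0,-8.5],80],
    [[0,0,0],[0,0,-8.5],80],
    [[0,0,0],[0,0,-8.5],80],
  ],
)

```text
clock: 8.65
eef_pos: [0.4422, -0.0047, 0.2802]
orientation: [0.98, -0.2, -0.0, -0.0]
force: [-0.0, -0.9, -0.6]
gripper_width: 0.0683
```

>>> arm_command(
  plan=[
    [[0,0,0],[0,0,-8.5],80],
    [[0,0,0],[0,0,-8.5],80],
    [[0,0,0],[0,0,-6.3],80],
    [[0,-0.04,0],[0,0,0],80],
    [[0,-0.04,0],[0,0,0],80],
    [[0,0,0],[0,0,0],80],
  ],
)

```text
clock: 9.25
eef_pos: [0.4421, 0.0784, 0.2795]
orientation: [1.0, 0.001, -0.001, -0.0]
force: [1.1, 0.7, -0.5]
gripper_width: 0.0683
```

```bash
python3 - <<'E'
from station import telemetry, vision
import cv2, numpy as np
c=vision.camera("wrist"); np.savez("w2.npz",**c); cv2.imwrite("pics/w2.png",cv2.resize(c["frame"][...,::-1],(800,600)))
t=vision.camera("top"); np.savez("top2.npz",**t)
s=telemetry.observe(); print(s["joints"].round(3),s["eef_pos"],s["orientation"],s["force"])
E
```

```text
[ 0.623 -0.355 -0.176 -0.    -1.75   0.947] [0.44224784 0.07589904 0.28016628] [ 9.99999949e-01 -2.54431246e-04 -1.81887264e-04  6.23309291e-05] [ 0.38721679 -1.00810951  0.15555805]
```

View pics/w2.png

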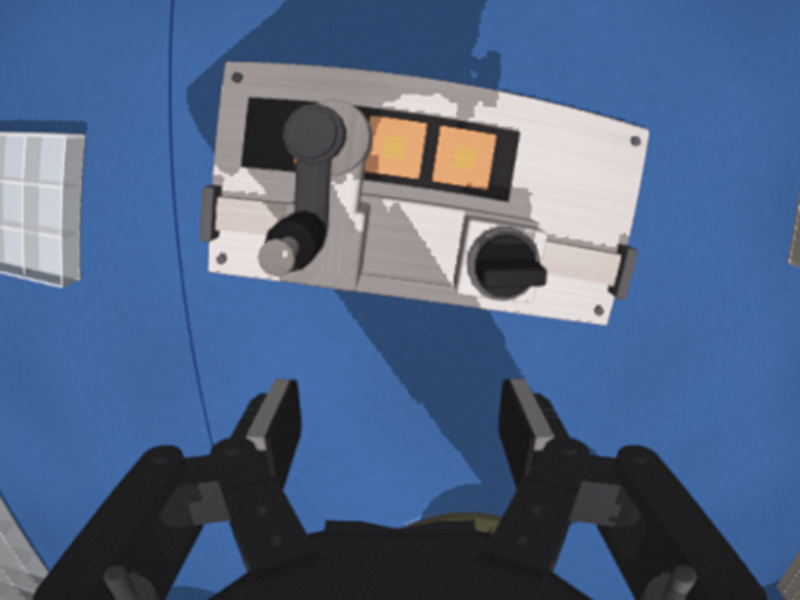

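The knob bar now lies along the jig's y, so it is tight. Pin top is at (277,256), grip at (295,240) and hub at (312,131).

```bash
python3 - <<'E'
import numpy as np
from h import *
w=np.load("w2.npz")
print("pin",fish(w,277,256,.2525),fish(w,284,250,.2305),"hub",fish(w,312,132,.195),fish(w,312,132,.19))
print("knob disc",fish(w,460,263,.091),fish(w,545,263,.091),"boss l/r",fish(w,370,135,.126))
# depth of pin top, hub
T=w["world_from_camera"]
for u,v in((312,130),(275,256),(277,252)):
    k=512/800; z=w["z_map"][int(v*k),int(u*k)]; x=u*k-w["cx"];y=v*k-w["cy"];r=np.hypot(x,y);th=r/w["fx"]; d=np.array([np.sin(th)*x/r,np.sin(th)*y/r,np.cos(th)]); print((T[:3,:3]@(d/d[2]*z)+T[:3,3]).round(4))
E
```

```text
pin [0.4853 0.1261 0.2525] [0.483  0.1289 0.2305] hub [0.5343 0.1218 0.195 ] [0.5345 0.1227 0.19  ]
knob disc [0.4436 0.035  0.091 ] [ 0.4445 -0.0304  0.091 ] boss l/r [0.5347 0.098  0.126 ]
[0.5353 0.1224 0.1909]
[0.4852 0.1267 0.2527]
[0.4867 0.1259 0.2526]
```

>>> arm_command(
  plan=[
    [[0.0215,-0.024,0],[0,0,0],80],
    [[0.0215,-0.0245,0],[0,0,0],80],
    [[0,0,0.03],[0,0,0],80],
    [[0,0,0.03],[0,0,0],80],
    [[0,0,0.015],[0,0,0],80],
    [[0,0,0.007],[0,0,0],50],
    [[0,0,0],[0,0,0],30],
    [[0,0,0],[0,0,0],15],
  ],
  squeeze=40,
)

```text
clock: 10.15
eef_pos: [0.486, 0.1236, 0.2]
orientation: [1.0, -0.001, 0.001, -0.001]
force: [-0.2, 2.1, 0.1]
gripper_width: 0.0249
```

>>> arm_command(
  plan=[
    [[0,0,0],[0,0,0],10],
    [[0,0,0],[0,0,0],10],
    [[0,0,0],[0,0,0],10],
    [[0,0,0],[0,0,0],10],
  ],
)

```text
clock: 10.55
eef_pos: [0.4858, 0.1237, 0.1988]
orientation: [1.0, -0.001, 0.001, -0.0]
force: [2.5, -0.3, 0.3]
gripper_width: 0.0228
```

```bash
python3 - <<'E'
from station import telemetry, vision
import cv2, numpy as np
c=vision.camera("scene"); np.savez("s3.npz",**c)
w=vision.camera("wrist"); np.savez("w3.npz",**w)
a=cv2.resize(c["frame"][130:250,220:340,::-1],(480,480),interpolation=2); b=cv2.resize(w["frame"][60:240,20:320,::-1],(800,480))[:, :320*2]
cv2.imwrite("pics/sw3.png",np.hstack([cv2.resize(a,(320,320)),cv2.resize(w["frame"][...,::-1],(427,320))]))
s=telemetry.observe(); print(s["eef_pos"],s["gripper_width"],s["force"],s["ft_torque"])
E
```

```text
[0.48581412 0.12366685 0.19863707] 0.023129950143408625 [ 2.42780142  0.45928912 -0.03624842] [ 0.03922603 -1.05077054 -0.01979082]
```

View pics/sw3.png

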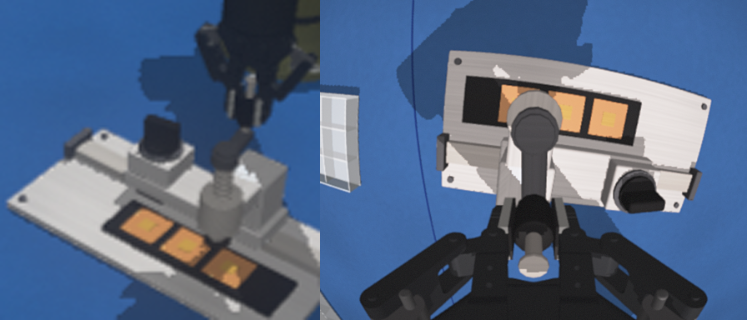

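The wrist view shows the grip held between the pads, with the hub and arm above it. I'll compute the circle rows next.

```bash
cat > circ.py <<'E'
import sys,numpy as np
# rows from angle a0 in n steps of st deg (anticlockwise +) ; tool x=+world x, tool y=-world y
a0,st,n=map(float,sys.argv[1:4]); a=np.radians(a0+st*np.arange(int(n)+1)); p=np.c_[np.cos(a),-np.sin(a)]*.05
d=np.diff(np.round(p,4),axis=0).round(4)
print([[[float(x),float(y),0],[0,0,0],10] for x,y in d])
E
python3 circ.py 178 12 8; python3 circ.py 274 10 5
```

```text
[[[0.0008, 0.0104, 0], [0, 0, 0], 10], [[0.0028, 0.01, 0], [0, 0, 0], 10], [[0.0049, 0.0093, 0], [0, 0, 0], 10], [[0.0068, 0.008, 0], [0, 0, 0], 10], [[0.0082, 0.0064, 0], [0, 0, 0], 10], [[0.0094, 0.0046, 0], [0, 0, 0], 10], [[0.0101, 0.0025, 0], [0, 0, 0], 10], [[0.0105, 0.0004, 0], [0, 0, 0], 10]]
[[[0.0086, -0.0014, 0], [0, 0, 0], 10], [[0.0082, -0.0028, 0], [0, 0, 0], 10], [[0.0077, -0.0042, 0], [0, 0, 0], 10], [[0.0067, -0.0055, 0], [0, 0, 0], 10], [[0.0058, -0.0066, 0], [0, 0, 0], 10]]
```

>>> arm_command(
  plan=[
    [[0.0008,0.0104,0],[0,0,0],10],
    [[0.0028,0.01,0],[0,0,0],10],
    [[0.0049,0.0093,0],[0,0,0],10],
    [[0.0068,0.008,0],[0,0,0],10],
    [[0.0082,0.0064,0],[0,0,0],10],
    [[0.0094,0.0046,0],[0,0,0],10],
    [[0.0101,0.0025,0],[0,0,0],10],
    [[0.0105,0.0004,0],[0,0,0],10],
  ],
)

```text
clock: 11.45
eef_pos: [0.5385, 0.0722, 0.1978]
orientation: [1.0, -0.001, -0.001, -0.001]
force: [-2.1, 8.5, 1.3]
gripper_width: 0.0228
```

>>> arm_command(
  plan=[
    [[0.0086,-0.002,0],[0,0,0],10],
    [[0.0082,-0.0032,0],[0,0,0],10],
    [[0.0077,-0.0042,0],[0,0,0],10],
    [[0.0067,-0.0055,0],[0,0,0],10],
    [[0,0,0],[0,0,0],10],
  ],
)

```text
clock: 11.95
eef_pos: [0.5709, 0.0869, 0.198]
orientation: [1.0, -0.001, 0.0, 0.0]
force: [1.2, 0.7, 0.5]
gripper_width: 0.0225
```

```bash
cat > chk.py <<'E'
import sys,cv2,numpy as np
from station import telemetry, vision
n=sys.argv[1]; w=vision.camera("wrist"); c=vision.camera("scene"); np.savez(f"w{n}.npz",**w); np.savez(f"s{n}.npz",**c)
s=telemetry.observe(); p=s["eef_pos"]; print("pos",p.round(4),"F",s["force"].round(2),"M",s["ft_torque"].round(2),"ang",np.degrees(np.arctan2(p[1]-.122,p[0]-.5358))%360)
# hub: points near the screw axis above the boss, from both depth maps
Z=c["z_map"]; v,u=np.nonzero(Z>0); z=Z[v,u]; T=c["world_from_camera"]
P=np.c_[(u-c["cx"])/c["fx"]*z,(v-c["cy"])/c["fy"]*z,z]@T[:3,:3].T+T[:3,3]
Z=w["z_map"]; v,u=np.nonzero(Z>0); z=Z[v,u]; T=w["world_from_camera"]; x=u-w["cx"];y=v-w["cy"];r=np.hypot(x,y);th=r/w["fx"]
Q=np.c_[np.tan(th)*x/r*z,np.tan(th)*y/r*z,z]@T[:3,:3].T+T[:3,3]
for k,X in(("scene",P),("wrist",Q)):
    m=(np.hypot(X[:,0]-.5355,X[:,1]-.122)<.010)&(X[:,2]>.14)&(X[:,2]<.205); print(k,m.sum(),np.percentile(X[m,2],[50,75,90]).round(4) if m.sum() else "")
f=w["frame"]; cv2.imwrite(f"pics/w{n}.png",cv2.resize(f[...,::-1],(640,480)))
E
python3 chk.py 4; python3 circ.py 314 6 8; python3 circ.py 2 6 8
python3 - <<'E'
import numpy as np
w=np.load("w3.npz"); Z=w["z_map"]; v,u=np.nonzero(Z>0); z=Z[v,u]; T=w["world_from_camera"]; x=u-w["cx"];y=v-w["cy"];r=np.hypot(x,y);th=r/w["fx"]
Q=np.c_[np.tan(th)*x/r*z,np.tan(th)*y/r*z,z]@T[:3,:3].T+T[:3,3]
m=(np.hypot(Q[:,0]-.5355,Q[:,1]-.122)<.010)&(Q[:,2]>.14)&(Q[:,2]<.205); print("before",m.sum(),np.percentile(Q[m,2],[50,75,90]).round(4))
E
```

```text
pos [0.5706 0.0867 0.1985] F [1.78 0.11 1.03] M [ 0.03 -0.44  0.02] ang 314.57688426064493
scene 43 [0.1635 0.1939 0.1947]
wrist 80 [0.149  0.156  0.1619]
[[[0.0036, -0.0039, 0], [0, 0, 0], 10], [[0.0032, -0.0041, 0], [0, 0, 0], 10], [[0.0026, -0.0045, 0], [0, 0, 0], 10], [[0.0023, -0.0048, 0], [0, 0, 0], 10], [[0.0017, -0.0049, 0], [0, 0, 0], 10], [[0.0011, -0.0051, 0], [0, 0, 0], 10], [[0.0007, -0.0052, 0], [0, 0, 0], 10], [[0.0001, -0.0052, 0], [0, 0, 0], 10]]
[[[-0.0005, -0.0053, 0], [0, 0, 0], 10], [[-0.001, -0.0051, 0], [0, 0, 0], 10], [[-0.0015, -0.005, 0], [0, 0, 0], 10], [[-0.0021, -0.0048, 0], [0, 0, 0], 10], [[-0.0025, -0.0046, 0], [0, 0, 0], 10], [[-0.003, -0.0043, 0], [0, 0, 0], 10], [[-0.0034, -0.0039, 0], [0, 0, 0], 10], [[-0.0039, -0.0036, 0], [0, 0, 0], 10]]
before 1156 [0.1912 0.1916 0.1919]
```

The hub top has climbed from 0.191 to 0.1947, so the drop will show clearly in depth. From here I go in small steps.

>>> arm_command(
  plan=[
    [[0.0036,-0.0039,0],[0,0,0],10],
    [[0.0032,-0.0041,0],[0,0,0],10],
    [[0,0,0],[0,0,0],10],
  ],
)

```text
clock: 12.35
eef_pos: [0.5774, 0.0949, 0.1983]
orientation: [1.0, -0.001, 0.0, 0.0]
force: [2.8, -1.3, 0.1]
gripper_width: 0.0228
```

```bash
python3 chk.py 5
```

```text
pos [0.5773 0.0949 0.1985] F [ 2.57 -1.97  1.08] M [-0.22 -0.94 -0.01] ang 326.86500550402434
scene 47 [0.1912 0.1939 0.1948]
wrist 3 [0.1942 0.1947 0.195 ]
```

>>> arm_command(
  plan=[
    [[0.0026,-0.0045,0],[0,0,0],10],
    [[0.0023,-0.0048,0],[0,0,0],10],
    [[0,0,0],[0,0,0],10],
  ],
)

```text
clock: 12.75
eef_pos: [0.5823, 0.1047, 0.1981]
orientation: [1.0, -0.001, 0.0, -0.0]
force: [4.9, -1.2, -0.1]
gripper_width: 0.0229
```

```bash
python3 chk.py 6
```

```text
pos [0.5822 0.1045 0.1982] F [ 4.39 -0.94  0.05] M [-0.11 -1.59  0.02] ang 339.30129640272895
scene 38 [0.17   0.1864 0.1869]
wrist 190 [0.1868 0.1871 0.1875]
```

The screw dropped: hub top went from 0.1948 to 0.1869 somewhere around φ≈333°. Now forward about 366°, back to φ≈333°.

```bash
cat > circ2.py <<'E'
import sys,numpy as np
from station import telemetry
st,n=map(float,sys.argv[1:3]); p=telemetry.observe()["eef_pos"]; c=np.array([.5363,.1222])
a0=np.arctan2(*(p[:2]-c)[::-1]); a=a0+np.radians(st)*np.arange(1,int(n)+1); q=np.vstack([p[:2]-c,np.c_[np.cos(a),np.sin(a)]*.05]).round(4)
d=np.diff(q,axis=0).round(4); print(np.degrees(a0)%360)
R=[[[float(x),float(-y),0],[0,0,0],10] for x,y in d]
for i in range(0,len(R),8): print(R[i:i+8])
E
python3 circ2.py -12.2 30
```

```text
338.8779561650749
[[[-0.0041, 0.0098, 0], [0, 0, 0], 10], [[-0.0068, 0.0082, 0], [0, 0, 0], 10], [[-0.0083, 0.0066, 0], [0, 0, 0], 10], [[-0.0095, 0.0047, 0], [0, 0, 0], 10], [[-0.0103, 0.0025, 0], [0, 0, 0], 10], [[-0.0107, 0.0004, 0], [0, 0, 0], 10], [[-0.0104, -0.002, 0], [0, 0, 0], 10], [[-0.0098, -0.0041, 0], [0, 0, 0], 10]]
[[[-0.0088, -0.006, 0], [0, 0, 0], 10], [[-0.0072, -0.0078, 0], [0, 0, 0], 10], [[-0.0054, -0.0091, 0], [0, 0, 0], 10], [[-0.0034, -0.0101, 0], [0, 0, 0], 10], [[-0.0012, -0.0106, 0], [0, 0, 0], 10], [[0.0011, -0.0105, 0], [0, 0, 0], 10], [[0.0033, -0.0101, 0], [0, 0, 0], 10], [[0.0053, -0.0092, 0], [0, 0, 0], 10]]
[[[0.0072, -0.0079, 0], [0, 0, 0], 10], [[0.0086, -0.0061, 0], [0, 0, 0], 10], [[0.0098, -0.0042, 0], [0, 0, 0], 10], [[0.0104, -0.002, 0], [0, 0, 0], 10], [[0.0107, 0.0002, 0], [0, 0, 0], 10], [[0.0103, 0.0025, 0], [0, 0, 0], 10], [[0.0096, 0.0046, 0], [0, 0, 0], 10], [[0.0084, 0.0065, 0], [0, 0, 0], 10]]
[[[0.0068, 0.0081, 0], [0, 0, 0], 10], [[0.005, 0.0094, 0], [0, 0, 0], 10], [[0.0028, 0.0103, 0], [0, 0, 0], 10], [[0.0006, 0.0106, 0], [0, 0, 0], 10], [[-0.0016, 0.0105, 0], [0, 0, 0], 10], [[-0.0038, 0.0099, 0], [0, 0, 0], 10]]
```

>>> arm_command(
  plan=[
    [[-0.0041,0.0098,0],[0,0,0],10],
    [[-0.0068,0.0082,0],[0,0,0],10],
    [[-0.0083,0.0066,0],[0,0,0],10],
    [[-0.0095,0.0047,0],[0,0,0],10],
    [[-0.0103,0.0025,0],[0,0,0],10],
    [[-0.0107,0.0004,0],[0,0,0],10],
    [[-0.0104,-0.002,0],[0,0,0],10],
    [[-0.0098,-0.0041,0],[0,0,0],10],
  ],
)

```text
clock: 13.65
eef_pos: [0.5115, 0.0785, 0.1988]
orientation: [1.0, -0.001, 0.001, -0.001]
force: [4.6, 5.9, -1.1]
gripper_width: 0.0228
```

>>> arm_command(
  plan=[
    [[-0.0088,-0.006,0],[0,0,0],10],
    [[-0.0072,-0.0078,0],[0,0,0],10],
    [[-0.0054,-0.0091,0],[0,0,0],10],
    [[-0.0034,-0.0101,0],[0,0,0],10],
    [[0,0,0],[0,0,0],10],
  ],
)

```text
clock: 14.15
eef_pos: [0.487, 0.1117, 0.1989]
orientation: [1.0, -0.001, 0.001, -0.0]
force: [3.8, 2.8, -0.9]
gripper_width: 0.0226
```

```bash
python3 chk.py 7; python3 circ2.py -12 19
```

```text
pos [0.487  0.1113 0.1986] F [3.98 2.32 0.05] M [ 0.76 -1.26  0.  ] ang 192.40377768136054
scene 36 [0.1817 0.183  0.1838]
wrist 1044 [0.1835 0.184  0.1844]
192.5036166985132
[[[-0.0007, -0.0105, 0], [0, 0, 0], 10], [[0.001, -0.0104, 0], [0, 0, 0], 10], [[0.0031, -0.0099, 0], [0, 0, 0], 10], [[0.0052, -0.0091, 0], [0, 0, 0], 10], [[0.0069, -0.0079, 0], [0, 0, 0], 10], [[0.0084, -0.0062, 0], [0, 0, 0], 10], [[0.0095, -0.0043, 0], [0, 0, 0], 10], [[0.0102, -0.0023, 0], [0, 0, 0], 10]]
[[[0.0105, -0.0001, 0], [0, 0, 0], 10], [[0.0102, 0.0021, 0], [0, 0, 0], 10], [[0.0096, 0.0042, 0], [0, 0, 0], 10], [[0.0085, 0.0061, 0], [0, 0, 0], 10], [[0.0071, 0.0077, 0], [0, 0, 0], 10], [[0.0053, 0.009, 0], [0, 0, 0], 10], [[0.0033, 0.0099, 0], [0, 0, 0], 10], [[0.0012, 0.0104, 0], [0, 0, 0], 10]]
[[[-0.001, 0.0104, 0], [0, 0, 0], 10], [[-0.0031, 0.0099, 0], [0, 0, 0], 10], [[-0.0052, 0.0091, 0], [0, 0, 0], 10]]
```

>>> arm_command(
  plan=[
    [[-0.0007,-0.0105,0],[0,0,0],10],
    [[0.001,-0.0104,0],[0,0,0],10],
    [[0.0031,-0.0099,0],[0,0,0],10],
    [[0.0052,-0.0091,0],[0,0,0],10],
    [[0.0069,-0.0079,0],[0,0,0],10],
    [[0.0084,-0.0062,0],[0,0,0],10],
    [[0.0095,-0.0043,0],[0,0,0],10],
    [[0.0102,-0.0023,0],[0,0,0],10],
  ],
)

```text
clock: 15.05
eef_pos: [0.5318, 0.1724, 0.198]
orientation: [1.0, -0.001, -0.0, -0.0]
force: [-1.8, 0.9, -1.0]
gripper_width: 0.0226
```

>>> arm_command(
  plan=[
    [[0.0105,-0.0001,0],[0,0,0],10],
    [[0.0102,0.0021,0],[0,0,0],10],
    [[0.0096,0.0042,0],[0,0,0],10],
    [[0.0085,0.0061,0],[0,0,0],10],
    [[0.0071,0.0077,0],[0,0,0],10],
    [[0.0053,0.009,0],[0,0,0],10],
    [[0.0033,0.0099,0],[0,0,0],10],
    [[0,0,0],[0,0,0],10],
  ],
)

```text
clock: 15.85
eef_pos: [0.5854, 0.1304, 0.1984]
orientation: [1.0, -0.002, -0.0, 0.001]
force: [-1.6, -1.4, -0.7]
gripper_width: 0.0228
```

```bash
python3 chk.py 8; python3 circ2.py -12 4
```

```text
pos [0.5852 0.1315 0.1985] F [-0.99 -0.83  0.31] M [-0.52  0.25  0.02] ang 10.830821517098173
scene 1 [0.1473 0.1473 0.1473]
wrist 117 [0.1796 0.1799 0.1802]
10.712889917466818
[[[0.0011, 0.0104, 0], [0, 0, 0], 10], [[-0.0013, 0.0104, 0], [0, 0, 0], 10], [[-0.0035, 0.0099, 0], [0, 0, 0], 10], [[-0.0054, 0.0089, 0], [0, 0, 0], 10]]
```

>>> arm_command(
  plan=[
    [[0.0011,0.0104,0],[0,0,0],10],
    [[-0.0013,0.0104,0],[0,0,0],10],
    [[-0.0035,0.0099,0],[0,0,0],10],
    [[0,0,0],[0,0,0],10],
    [[0,0,0],[0,0,0],10],
    [[0,0,0],[0,0,0],10],
    [[0,0,0],[0,0,0],10],
    [[0,0,0],[0,0,0],10],
  ],
)

```text
clock: 16.75
eef_pos: [0.5815, 0.1019, 0.1982]
orientation: [1.0, -0.001, -0.0, 0.0]
force: [-1.5, -1.1, -1.7]
gripper_width: 0.0231
```

```bash
python3 chk.py 9; python3 -c "
from station import telemetry as t; s=t.observe(); print(s['gripper_width'],s['joint_velocities'].round(3))"
```

```text
pos [0.5815 0.1019 0.1983] F [-1.76 -0.07 -1.29] M [-0.24  0.51  0.06] ang 336.273259895037
scene 37 [0.1762 0.1784 0.1788]
wrist 80 [0.1788 0.1793 0.1795]
0.02265233940455443 [ 0.    -0.001 -0.001 -0.001 -0.     0.001]
```

View pics/w9.png

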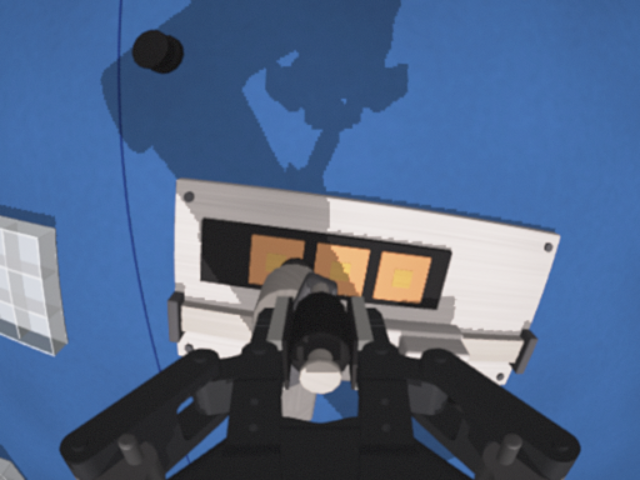

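The picture shows the grip still held between the pads, with the pin top at (320,372). Hub top is at 0.1788, which is 16 mm below the crest. I'm handing the job in.

```bash
python3 -c "
from station import manip; print(manip.close_job())"
```

```text
the job is handed in; nothing more can be done
None
```

The job is handed in at about 17 s on the robot's clock; no verdict is reported.

- **Clamp knob:** I turned it clockwise to its stop. The moment rose to about 1.2 N m, and the wrist picture showed the bar lying along the jig's y.
- **Drop:** I turned the crank backward until the screw dropped. The hub top fell from 194.8 to 186.9 mm, at a crank angle of roughly 0.34 rad.
- **Forward turn:** I then turned it forward one full turn. The hub top ended at 178.8 mm, 16.0 mm below the crest.
- **Final hold:** The arm was still, holding the grip with a 40 N squeeze command at a measured finger opening of 22.7 mm.

**Off-plan moments:**
- On the way to the knob I overshot by about 80 mm. Forces stayed near zero, so nothing was touched.
- While turning the knob the hand was a few millimetres off its axis, which gave a side force of about 16 N until I corrected it.

I did not measure the bridge's shift directly. The boss and screw positions found before and after the clamping agreed to within a few millimetres, well inside the 20 mm limit. I also took no final measurement of the box, tray and loupe, but no contact with them showed up.

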